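# Cover the clove tub on the sowing bench

## Task

Sowing is paused: put the big green lid on the black tub that holds the planting cloves, so that it sits fully seated and level on the rim. Lower it onto the rim rather than dropping it, let go of it, and leave that tub where it stands. Leave the empty tub and the small orange lid alone.

Things in the scene. Friction and masses are not known exactly. Their poses are not given: they have to be found in the camera images.
- green_lid_knob (a point): Big loose lid lying right way up: green disc 132 mm across, 6 thick; on top a white upright round knob 26 mm across, 32 tall; underneath a round boss 88 mm across, 12 deep, tapering to 72, on which it rests. About 150 g. Point: knob centre, half-way up, on the lid's axis: 16 mm above the disc's top, 22 above its underside (which rests on the rim), 34 above the boss's bottom. z: lid axis, up.
- clove_tub_rim (a point): Tub to cover: black, round, open, 90 mm tall, loose on the bench, with cream garlic-like cloves inside, 15 mm or more below the rim. At the rim 116 mm across, wall 4, mouth 108 across inside, so the lid's boss has 10 mm of play all round. About 0.6 kg. Point: centre of the mouth, level with the rim's top; z: tub axis, up.
- empty_tub_rim (a point): Bystander: a black tub of the same shape and size (116 mm across, 90 mm tall) with nothing in it. It may stand on the left or the right. This point is the centre of its mouth, level with the rim.
- small_lid_knob (a point): Bystander: small flat orange lid, disc 80 mm across, 8 thick, orange round knob 20 mm across, 24 tall; too small for the tubs. It and the green lid lie nearer the robot than the tubs, one on the left, one on the right. Point: centre of its knob, half-way up, 20 mm above the bench.

How it is judged (in metres and radians):
On the way:
1. the green lid, still held, is lowered to within 20 mm of resting on the clove tub's rim, centred to 20 mm (contact force between the fingers and green_lid above 0.2 N and horizontal distance between green_lid_knob and clove_tub_rim below 0.02 m and z of green_lid_knob in the frame of clove_tub_rim between 0.01 and 0.042 m), for 0.02 s.
At the end, for the whole second after the job is handed in: The green lid rests on the clove tub, right way up: its axis within 15 mm of the tub's, its disc down on the rim to 4 mm, lid and tub level within 10 degrees, and the tub within 50 mm of where it stood (horizontal distance between green_lid_knob and clove_tub_rim below 0.015 m and z of green_lid_knob in the frame of clove_tub_rim between 0.018 and 0.026 m and angle between each of green_lid_knob, clove_tub_rim's own z axis and vertical below 0.175 rad and distance of clove_tub_rim from where it was at the start of the episode below 0.05 m); the robot touches nothing.
It fails at once if the empty tub is moved by more than 30 mm (distance of empty_tub_rim from where it was at the start of the episode above 0.03 m).
It fails at once if the small orange lid is moved by more than 30 mm (distance of small_lid_knob from where it was at the start of the episode above 0.03 m).
It fails at once if the clove tub is tipped by more than 25 degrees (angle between clove_tub_rim's own z axis and vertical above 0.436 rad).
It also fails if it takes over 38 s, if anything falls off the work surface, if the arm or the gripper's body presses on something with over 40 N, if the wrist force passes 120 N, or if a joint passes its speed limit or range.

## Robot

A 6-joint arm with a two-finger parallel gripper is mounted at the origin on the work surface. World frame = base frame: x ahead of the robot, y to its left, z up, the work surface at z = 0. Lengths are in m, angles in degrees, forces in N, time in s.
With the tool pointing down it reaches from about 0.375 to 0.9 m from the base axis. Payload 3.1 kg.
Tool frame: the origin (TCP) lies at the very end of the fingers, on their centre line; the grasp point (between the pads) lies bot.grip_point_offset behind it (bot.grip_point_offset is the distance from the TCP to the grasp point, in m); z points along the fingers, y is the line along which they close (so a half turn about z gives the same grasp; the last joint's range is limited). The gripper opens to 87 mm and grips with 3 to 60 N. Pads are 19 mm wide; open, the fingers measure 117 mm over their backs; the gripper's body (75 mm by 190 mm) begins 51 mm behind the grasp point.
Start: joints at [-77.836, 30.224, 82.088, -0, 67.689, -10.227], TCP at [0.238, -0.578, 0.223] pointing down, gripper open.
Joint ranges: [-176.69, 176.69], [-43.24, 126.21], [12.49, 139.97], [-82, 262], [0, 151.66], [-163.58, 163.58]. Speed limits (degrees/s): [159.86, 159.86, 180, 180, 180, 180].

## Interface

Orientations are given as a 3x3 rotation matrix whose columns are the frame's x, y, z axes.
In Python, from rig import bot, viewer, ticket gives the robot as it stands.
- The arm moves only by the tool servo_tool, never from a script. Its argument "targets" is a list of rows, each an object with "offset": the shift along the tool's x, y, z in m, a list of three; "dr": the turn, a rotation vector about the tool's x, y, z in degrees, a list of three. In form: [{"offset": [x, y, z], "dr": [ax, ay, az]}, ...]. A call has 1 to 20 rows; each row is the pose to reach, as a shift and turn from the pose commanded when the call began, along the tool's axes at that moment; what a row does not reach only later rows make up. A row lasts 1/12 s, in which the tool goes at most 41.7 mm and 7.16 degrees, less where a joint would pass 70% of its speed; a pose out of reach is approached as far as the arm can. A call with a gripper value outside its range is refused whole. "gripper" is the gripper command: -1 is fully open, 1 is shut, values between are in proportion, set as the call begins (left out, the last holds). The fingers move at their own pace and stop on an object; the grip force is fixed at half the most. Time passes only in rows, so rows that repeat a pose let the fingers close. It gives the time, the measured TCP pose, the force, the opening and the grip force at its end, in the units of the state.
- bot.read_state(): the state, without advancing time (a new reading comes with each control period).
- viewer.capture(name): name is "scene" or "top"; returns a dict with "color" (384x512x3 uint8, red, green, blue), "camera_matrix" (3x3 intrinsics, pixels), "R" (3x3) and "t" (3): a world point X has camera coordinates R X + t. Camera axes: x right, y down, z forward; pixel columns grow to the right and rows downward; lengths in m; the calibration is good to about 2 mm. A picture is of the moment at which its call begins. There is no depth.
- ticket.hand_in(): hands the job in; it is judged then, once.
The state is a dict: "time_s": time; "joint_positions": joint angles; "qvel": joint speeds; "tau": joint torques, N m; "position": TCP position; "tcp_rot": TCP orientation; "force": force on the tool from outside, world axes, zero at the start; "moment": the same for the moment, N m; "opening": opening from 0.0 (shut) to 1.0 (fully open); "grasp_force": force on a finger pad.
Only numpy, scipy, OpenCV 4.12 (cv2) and the standard library are available. Lean on these libraries where they do the work, as an engineer would, in place of code of your own. Each camera call takes 0.05 s, during which the arm holds its last target. There are 200 camera calls.

## Working session

There is one attempt and no reset: what is moved stays moved. The work goes in short steps, Python scripts to look and compute and a tool call to move; the robot and the scene stay as the last step left them, time stands still between calls to the robot, and variables do not carry over. Pictures are saved under pics/ and viewed, at most 10 in all, crops included, and the job is handed in when it is done.

Besides the shell and the picture viewer there is one more tool, called after ">>>" as name([rows], argument=value, ...), one row to a line, values as JSON. servo_tool: Moves the arm, as the interface text tells. Its arguments: {"type":"object","properties":{"targets":{"type":"array"},"gripper":{"type":"number"}},"required":["targets"]}

```bash
mkdir -p pics
python3 - <<'E'
from rig import bot, viewer
import cv2,pickle
d={n:viewer.capture(n) for n in("scene","top")}
pickle.dump(d,open("d0.pkl","wb"))
for n in d: cv2.imwrite(f"pics/{n}0.png",d[n]["color"][:,:,::-1])
s=bot.read_state();print({k:s[k] for k in("time_s","position","tcp_rot","opening","force")},bot.grip_point_offset)
for n in d: print(n,d[n]["camera_matrix"],d[n]["R"],d[n]["t"])
E
```

```text
{'time_s': 0.1, 'position': array([ 0.23794879, -0.57721406,  0.22166801]), 'tcp_rot': array([[ 9.24599945e-01,  3.80939296e-01, -4.40881726e-04],
       [ 3.80939414e-01, -9.24598009e-01,  1.91941011e-03],
       [ 3.23540369e-04, -1.94263570e-03, -9.99998061e-01]]), 'opening': 1.001053791178402, 'force': array([-0.27015911, -0.47421507, -0.74078764])} 0.0187
scene [[454.31302094   0.         260.1724867 ]
 [  0.         454.31302094 189.88793591]
 [  0.           0.           1.        ]] [[ 0.83465615  0.55025665 -0.02380623]
 [ 0.29553545 -0.48391904 -0.82369968]
 [-0.46476652  0.68047041 -0.56652635]] [-0.47011387 -0.09897519  1.23098908]
top [[460.88468948   0.         260.00948965]
 [  0.         460.88468948 195.73708128]
 [  0.           0.           1.        ]] [[-0.00703319 -0.99957624 -0.02824676]
 [-0.99631613  0.00941896 -0.0852376 ]
 [ 0.08546754  0.02754321 -0.99596018]] [0.01300468 0.55080101 0.84639584]
```

View pics/scene0.png

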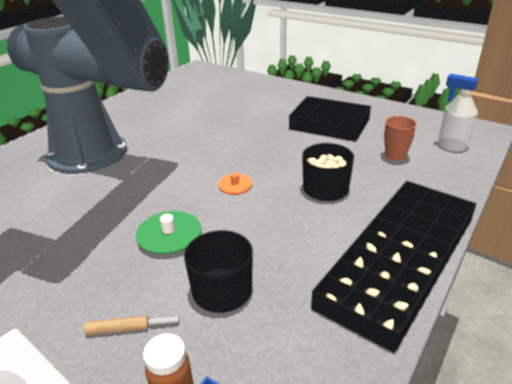

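View pics/top0.png

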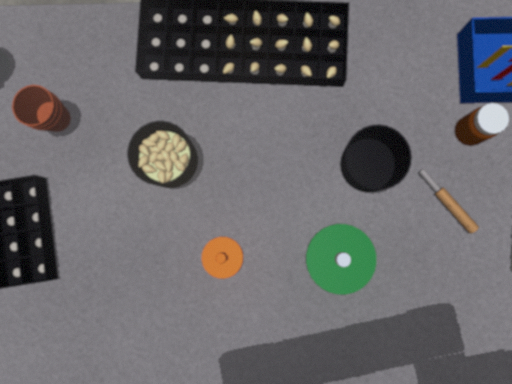

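Cloves are in the left tub at top (162,154); the empty tub is at (376,158). The green lid is at (341,259) with its knob at (344,260), and the orange lid is at (222,258).

```bash
cat > h.py <<'E'
import numpy as np,cv2
from scipy.optimize import least_squares
def cast(c,uv,z):
    uv=np.atleast_2d(uv).astype(float)
    r=np.c_[uv,np.ones(len(uv))]@np.linalg.inv(c["camera_matrix"]).T@c["R"]
    o=-c["R"].T@c["t"]
    return (o+r*((z-o[2])/r[:,2])[:,None])[:,:2]
def circ(P,r):
    f=lambda p:np.hypot(*(P-p[:2]).T)-r
    s=least_squares(f,np.median(P,0),loss="soft_l1",f_scale=.001)
    return s.x,np.abs(f(s.x)).mean()
def blob(m,seed=None):
    m=cv2.morphologyEx(m.astype(np.uint8),cv2.MORPH_OPEN,np.ones((2,2)))
    cs=cv2.findContours(m,cv2.RETR_EXTERNAL,cv2.CHAIN_APPROX_NONE)[0]
    if seed: cs=[k for k in cs if cv2.pointPolygonTest(cv2.convexHull(k),seed,False)>=0]
    return max(cs,key=cv2.contourArea)
def hsv(c): return cv2.cvtColor(c["color"],cv2.COLOR_RGB2HSV)
def green(c,z,seed):
    H=hsv(c); k=blob((H[...,0]>50)&(H[...,0]<80)&(H[...,1]>150)&(H[...,2]>60),seed)
    return circ(cast(c,cv2.convexHull(k,returnPoints=True)[:,0],z),.066),k
E
python3 - <<'E'
from h import *;import pickle
d=pickle.load(open("d0.pkl","rb"))
for n,sg,st,se in(("top",(330,259),(162,154),(376,158)),("scene",(150,235),(327,160),(220,250))):
    c=d[n]; print(n,"cam",-c["R"].T@c["t"]); print("lid",green(c,.018,sg)[0])
    H=hsv(c); V=H[...,2]
    x,y=(344,260) if n=="top" else (167,224)
    w=np.zeros(V.shape,bool); w[y-18:y+18,x-18:x+18]=1
    k=blob(w&(H[...,1]<60)&(V>130)); M=cv2.moments(k); uv=(M["m10"]/M["m00"],M["m01"]/M["m00"])
    print("knob",uv,"z.05",cast(c,uv,.05),"z.034",cast(c,uv,.034),cv2.boundingRect(k))
    for nm,s in(("clove",st),("empty",se)):
      for th in (35,50):
        k=blob(V<th,s); P=cast(c,cv2.convexHull(k)[:,0],.09); print(nm,th,cv2.boundingRect(k),circ(P,.058), cast(c,cv2.minEnclosingCircle(k)[0],.09))
E
```

```text
top cam [ 0.47652403 -0.01550126  0.89029285]Traceback (most recent call last):
  File "<stdin>", line 4, in <module>
  File "h.py", line 19, in green
    H=hsv(c); k=blob((H[...,0]>50)&(H[...,0]<80)&(H[...,1]>150)&(H[...,2]>60),seed)
                ~~~~^^^^^^^^^^^^^^^^^^^^^^^^^^^^^^^^^^^^^^^^^^^^^^^^^^^^^^^^^^^^^^^
  File "h.py", line 16, in blob
    return max(cs,key=cv2.contourArea)
ValueError: max() iterable argument is empty
```

```bash
sed -i 's/>150)&(H\[...,2\]>60/>110)\&(H[...,2]>40/; s/>50)&(H\[...,0\]<80/>40)\&(H[...,0]<90/' h.py
cat > m.py <<'E'
from h import *;import pickle
d=pickle.load(open("d0.pkl","rb"))
for n,sg,st,se in(("top",(330,259),(162,154),(376,158)),("scene",(150,235),(327,160),(220,250))):
    c=d[n]; H=hsv(c); V=H[...,2]; print(n,H[sg[1],sg[0]]); print("lid",green(c,.018,sg)[0])
    x,y=(344,260) if n=="top" else (167,224)
    w=np.zeros(V.shape,bool); w[y-18:y+18,x-18:x+18]=1
    k=blob(w&(H[...,1]<60)&(V>130)); M=cv2.moments(k); uv=(M["m10"]/M["m00"],M["m01"]/M["m00"])
    print("knob",uv,"z.05",cast(c,uv,.05),"z.034",cast(c,uv,.034),cv2.boundingRect(k))
    for nm,s in(("clove",st),("empty",se)):
      for th in (35,50):
        k=blob(V<th,s); P=cast(c,cv2.convexHull(k)[:,0],.09); print(nm,th,cv2.boundingRect(k),circ(P,.058), cast(c,cv2.minEnclosingCircle(k)[0],.09))
E
python3 m.py
```

```text
top [ 68 148 141]
lid (array([ 0.43069933, -0.14259773]), np.float64(0.00180905456740718))
knob (344.18104366347177, 260.26730564430244) z.05 [[ 0.43064217 -0.14298266]] z.034 [[ 0.42976854 -0.14541003]] (337, 253, 15, 15)Traceback (most recent call last):
  File "m.py", line 11, in <module>
    k=blob(V<th,s); P=cast(c,cv2.convexHull(k)[:,0],.09); print(nm,th,cv2.boundingRect(k),circ(P,.058), cast(c,cv2.minEnclosingCircle(k)[0],.09))
  File "h.py", line 16, in blob
    return max(cs,key=cv2.contourArea)
ValueError: max() iterable argument is empty
```

```bash
python3 - <<'E'
import re
s=open("m.py").read()
i=s.index("    for nm,s in")
s=s[:i]+'''    for nm,s,r in(("clove",st,42),("empty",se,48)):
      for th in (40,50,60):
        w=np.zeros(V.shape,bool); w[max(0,s[1]-r):s[1]+r,s[0]-r:s[0]+r]=1
        if n=="scene": w[:,:]=w; 
        k=blob(w&(V<th)); hu=cv2.convexHull(k)[:,0]
        if n=="scene": hu=hu[hu[:,1]<s[1]-5]
        P=cast(c,hu,.09); print(nm,th,cv2.boundingRect(k),circ(P,.058))
    print(V[154,118:142] if n=="top" else "", V[154,184:215] if n=="top" else "")
'''
open("m.py","w").write(s)
E
python3 m.py
```

```text
top [ 68 148 141]
lid (array([ 0.43069933, -0.14259773]), np.float64(0.00180905456740718))
knob (344.18104366347177, 260.26730564430244) z.05 [[ 0.43064217 -0.14298266]] z.034 [[ 0.42976854 -0.14541003]] (337, 253, 15, 15)Traceback (most recent call last):
  File "m.py", line 13, in <module>
    k=blob(w&(V<th)); hu=cv2.convexHull(k)[:,0]
  File "h.py", line 16, in blob
    return max(cs,key=cv2.contourArea)
ValueError: max() iterable argument is empty
```

```bash
sed -i 's/(40,50,60)/(65,75,85)/' m.py; python3 -c "
from h import *;import pickle
d=pickle.load(open('d0.pkl','rb'));V=hsv(d['top'])[...,2];print(V[154,120:205]);V=hsv(d['scene'])[...,2];print(V[130:205:2,327])
print(V[225:315:3,220])"; python3 m.py
```

```text
[128 128 129 129 130 125 114  88  58  50  43  45  44  42  45  45  47  51
  81 138 180 194 188 180 173 175 181 181 164 153 162 178 195 202 204 198
 187 178 179 188 192 194 200 203 207 207 199 191 172 159 175 196 205 203
 193 176 160 157 177 197 208 205 195 188 186 183 177 180 190 163 107  59
  46  41  48  44  54  70  83  85  86  85  94 111 124]
[ 25  26  27 102 192 195 152  42  28  31  27  28 136 230 221 234 249 255
 255 128  28  29  33  30  30  36  30  32  25  33  35  28  33  31  29  45
 104 166]
[199 195  57  32  30  32  31  35  30  30  30  33  36  34  27  45  43  37
  28  33  31  34  29  33  33  28  29  30  28  53]
top [ 68 148 141]
lid (array([ 0.43069933, -0.14259773]), np.float64(0.00180905456740718))
knob (344.18104366347177, 260.26730564430244) z.05 [[ 0.43064217 -0.14298266]] z.034 [[ 0.42976854 -0.14541003]] (337, 253, 15, 15)
clove 65 (129, 123, 70, 66) (array([0.61871606, 0.17823593]), np.float64(0.0030843845865591467))
clove 75 (129, 122, 71, 67) (array([0.6191762, 0.1778822]), np.float64(0.0037398150720862632))
clove 85 (129, 122, 74, 67) (array([0.61977527, 0.17848986])
[... 665 characters left out ...]
511312217193, 224.38009049773757) z.05 [[ 0.45021052 -0.15409235]] z.034 [[ 0.43453141 -0.14045479]] (161, 215, 15, 20)
clove 65 (304, 145, 50, 57) (array([0.58318242, 0.25841124]), np.float64(0.013801634913969012))
clove 75 (304, 145, 50, 57) (array([0.58092885, 0.24618429]), np.float64(0.0158788253744423))
clove 85 (304, 145, 50, 58) (array([0.63150056, 0.17837216]), np.float64(0.0007671049866090254))
empty 65 (186, 232, 67, 67) (array([ 0.56312942, -0.12263671]), np.float64(0.011648200555654289))
empty 75 (185, 232, 68, 67) (array([ 0.5710755 , -0.10850412]), np.float64(0.012646482711511472))
empty 85 (185, 232, 68, 67) (array([ 0.5673331 , -0.11476793]), np.float64(0.011693396856411343))
```

Run:
```python
from h import *;import pickle
d=pickle.load(open("d0.pkl","rb"))
for nm,p0,seeds in(("clove",(.62,.178),((162,154),(327,165))),("empty",(.607,-.197),((376,158),(220,262)))):
  for n,s in zip(("top","scene"),seeds):
    c=d[n];V=hsv(c)[...,2];w=np.zeros(V.shape,bool);w[s[1]-48:s[1]+48,s[0]-42:s[0]+42]=1
    if n=="scene":w[:143 if nm=="clove" else 225]=0
    hu=cv2.convexHull(blob(w&(V<(85 if n=="top" else 90))))[:,0]
    P=cast(c,hu,.09); o=(-c["R"].T@c["t"])[:2]; p=np.array(p0); u=(p-o)/np.linalg.norm(p-o)
    for it in range(3):
        sel=(P-p)@u>(.015 if n=="top" else .0)
        f=lambda q:np.hypot(*(P[sel]-q).T)-.058
        p=least_squares(f,p,loss="soft_l1",f_scale=.001).x
    print(nm,n,sel.sum(),p,np.abs(f(p)).mean())
```

```text
clove top 12 [0.62123628 0.18160343] 0.00025904534976151544
clove scene 13 [0.62948615 0.17838266] 0.0009297956011928107
empty top 12 [ 0.60955245 -0.20020901] 0.0002243008213105354
empty scene 14 [ 0.61640223 -0.20170464] 0.0005511793428617165
```

```bash
cat > go.py <<'E'
import sys,numpy as np
from rig import bot
from scipy.spatial.transform import Rotation as Ro
s=bot.read_state();R=np.array(s["tcp_rot"]);p=np.array(s["position"])
T=np.array([[0,1,0],[1,0,0],[0,0,-1.]])
print(s["time_s"],"pos",p.round(4),"off",(R.T@(np.array(eval(sys.argv[1]))-p)).round(4),"dr",Ro.from_matrix(R.T@T).as_rotvec(degrees=True).round(2),"F",np.array(s["force"]).round(2),s["opening"],s["grasp_force"])
E
python3 go.py "[.433,-.1425,.14]"
```

```text
0.1 pos [ 0.2379 -0.5772  0.2217] off [ 0.3459 -0.3275  0.0824] dr [ -0.09  -0.08 -67.61] F [-0.27 -0.47 -0.74] 1.001053791178402 0.0
```

>>> servo_tool([
  {"offset": [0.03, -0.028, 0.0], "dr": [0, 0, -6]},
  {"offset": [0.058, -0.055, 0.0], "dr": [0, 0, -12]},
  {"offset": [0.086, -0.082, 0.0], "dr": [0, 0, -18]},
  {"offset": [0.115, -0.109, 0.0], "dr": [0, 0, -24]},
  {"offset": [0.144, -0.136, 0.01], "dr": [0, 0, -30]},
  {"offset": [0.173, -0.164, 0.02], "dr": [0, 0, -36]},
  {"offset": [0.202, -0.191, 0.03], "dr": [0, 0, -42]},
  {"offset": [0.231, -0.218, 0.04], "dr": [0, 0, -48]},
  {"offset": [0.26, -0.246, 0.05], "dr": [0, 0, -54]},
  {"offset": [0.289, -0.273, 0.06], "dr": [0, 0, -60]},
  {"offset": [0.318, -0.3, 0.07], "dr": [0, 0, -65]},
  {"offset": [0.346, -0.3275, 0.082], "dr": [0, 0, -67.6]},
  {"offset": [0.346, -0.3275, 0.082], "dr": [0, 0, -67.6]},
  {"offset": [0.346, -0.3275, 0.082], "dr": [0, 0, -67.6]},
  {"offset": [0.346, -0.3275, 0.082], "dr": [0, 0, -67.6]},
], gripper=-1)

```text
time_s: 1.35
position: [0.4335, -0.1434, 0.1405]
tcp_rot: [[-0.001, 1.0, 0.0], [1.0, 0.001, -0.0], [-0.0, 0.0, -1.0]]
force: [0.5, -0.7, 0.0]
opening: 1.001
grasp_force: 0.0
```

```bash
python3 go.py "[.433,-.1425,.022]"
python3 - <<'E'
from rig import viewer
import cv2,pickle
c=viewer.capture("scene");cv2.imwrite("pics/s1.png",c["color"][:,:,::-1])
E
```

```text
1.35 pos [ 0.4335 -0.1434  0.1405] off [ 0.0009 -0.0005  0.1185] dr [0.   0.02 0.04] F [ 0.5  -0.68  0.03] 1.001468554980982 0.0
```

View pics/s1.png

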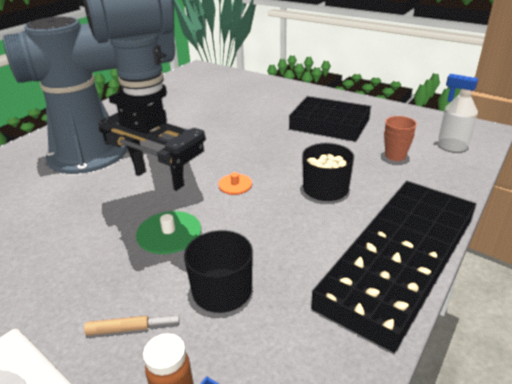

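The gripper hangs over the lid: fingers at about (138,165) and (178,175), knob at (167,224), nothing in the way. Descending and closing.

>>> servo_tool([
  {"offset": [0.001, 0, 0.02], "dr": [0, 0, 0]},
  {"offset": [0.001, 0, 0.04], "dr": [0, 0, 0]},
  {"offset": [0.001, 0, 0.06], "dr": [0, 0, 0]},
  {"offset": [0.001, 0, 0.075], "dr": [0, 0, 0]},
  {"offset": [0.001, 0, 0.09], "dr": [0, 0, 0]},
  {"offset": [0.001, 0, 0.1], "dr": [0, 0, 0]},
  {"offset": [0.001, 0, 0.108], "dr": [0, 0, 0]},
  {"offset": [0.001, 0, 0.114], "dr": [0, 0, 0]},
  {"offset": [0.001, 0, 0.118], "dr": [0, 0, 0]},
  {"offset": [0.001, 0, 0.118], "dr": [0, 0, 0]},
  {"offset": [0.001, 0, 0.118], "dr": [0, 0, 0]},
])

```text
time_s: 2.32
position: [0.4334, -0.1427, 0.0228]
tcp_rot: [[0.001, 1.0, 0.0], [1.0, -0.001, -0.0], [-0.0, 0.0, -1.0]]
force: [-0.3, 0.7, -0.3]
opening: 0.996
grasp_force: 0.0
```

>>> servo_tool([
  {"offset": [0, 0, 0], "dr": [0, 0, 0]},
  {"offset": [0, 0, 0], "dr": [0, 0, 0]},
  {"offset": [0, 0, 0], "dr": [0, 0, 0]},
  {"offset": [0, 0, 0], "dr": [0, 0, 0]},
  {"offset": [0, 0, 0], "dr": [0, 0, 0]},
  {"offset": [0, 0, 0], "dr": [0, 0, 0]},
  {"offset": [0, 0, 0], "dr": [0, 0, 0]},
  {"offset": [0, 0, 0], "dr": [0, 0, 0]},
  {"offset": [0, 0, 0], "dr": [0, 0, 0]},
  {"offset": [0, 0, 0], "dr": [0, 0, 0]},
  {"offset": [0, 0, 0], "dr": [0, 0, 0]},
  {"offset": [0, 0, 0], "dr": [0, 0, 0]},
], gripper=1)

```text
time_s: 3.32
position: [0.4331, -0.1421, 0.0225]
tcp_rot: [[0.0, 1.0, -0.0], [1.0, -0.0, 0.0], [0.0, -0.0, -1.0]]
force: [-0.1, 0.2, 0.3]
opening: 0.294
grasp_force: 30.0
```

```bash
cat > look.py <<'E'
from h import *;from rig import viewer,bot;import sys
z=float(sys.argv[1])
for n in("top","scene"):
    c=viewer.capture(n); cv2.imwrite(f"pics/{n}_{sys.argv[2]}.png",c["color"][:,:,::-1])
    try:
        (g,e),k=green(c,z,None if len(sys.argv)<4 else None); print(n,g.round(4),e,cv2.boundingRect(k))
    except Exception as x: print(n,x)
E
python3 look.py .018 g; python3 go.py "[.433,-.1425,.17]"
```

```text
top [ 0.5232 -0.0929] 0.002678892926568238 (341, 225, 6, 8)
scene [-0.4178  0.1019] 0.14535483754713524 (0, 67, 47, 61)
3.4167 pos [ 0.4331 -0.1422  0.0225] off [-0.0003 -0.0002 -0.1475] dr [-0.02 -0.01 -0.01] F [-0.01 -0.5   0.48] 0.28876901315790654 29.999880334362388
```

Knob gripped (opening ≈ 25.6 mm, 30 N). Next: lift and carry to a hover over the clove tub.

>>> servo_tool([
  {"offset": [0, 0, -0.008], "dr": [0, 0, 0]},
  {"offset": [0, 0, -0.022], "dr": [0, 0, 0]},
  {"offset": [0, 0, -0.042], "dr": [0, 0, 0]},
  {"offset": [0, 0, -0.065], "dr": [0, 0, 0]},
  {"offset": [0, 0, -0.09], "dr": [0, 0, 0]},
  {"offset": [0, 0, -0.115], "dr": [0, 0, 0]},
  {"offset": [0, 0, -0.135], "dr": [0, 0, 0]},
  {"offset": [0, 0, -0.147], "dr": [0, 0, 0]},
  {"offset": [0, 0, -0.15], "dr": [0, 0, 0]},
  {"offset": [0, 0, -0.15], "dr": [0, 0, 0]},
])

```text
time_s: 4.25
position: [0.4336, -0.1424, 0.1736]
tcp_rot: [[0.0, 1.0, 0.002], [1.0, -0.0, -0.001], [-0.001, 0.002, -1.0]]
force: [0.1, -0.3, -0.9]
opening: 0.287
grasp_force: 30.0
```

>>> servo_tool([
  {"offset": [0.006, 0.004, 0], "dr": [0, 0, 0]},
  {"offset": [0.02, 0.012, 0], "dr": [0, 0, 0]},
  {"offset": [0.042, 0.025, 0], "dr": [0, 0, 0]},
  {"offset": [0.065, 0.038, 0], "dr": [0, 0, 0]},
  {"offset": [0.09, 0.053, 0], "dr": [0, 0, 0]},
  {"offset": [0.115, 0.068, 0], "dr": [0, 0, 0]},
  {"offset": [0.14, 0.083, 0], "dr": [0, 0, 0]},
  {"offset": [0.165, 0.098, 0], "dr": [0, 0, 0]},
  {"offset": [0.19, 0.113, 0], "dr": [0, 0, 0]},
  {"offset": [0.215, 0.128, 0], "dr": [0, 0, 0]},
  {"offset": [0.24, 0.143, 0], "dr": [0, 0, 0]},
  {"offset": [0.265, 0.158, 0], "dr": [0, 0, 0]},
  {"offset": [0.288, 0.171, 0], "dr": [0, 0, 0]},
  {"offset": [0.306, 0.182, 0], "dr": [0, 0, 0]},
  {"offset": [0.317, 0.188, 0], "dr": [0, 0, 0]},
  {"offset": [0.322, 0.192, 0], "dr": [0, 0, 0]},
  {"offset": [0.322, 0.192, 0], "dr": [0, 0, 0]},
  {"offset": [0.322, 0.192, 0], "dr": [0, 0, 0]},
])

```text
time_s: 5.75
position: [0.6244, 0.1792, 0.1716]
tcp_rot: [[0.0, 1.0, -0.002], [1.0, -0.0, -0.001], [-0.001, -0.002, -1.0]]
force: [-0.5, -0.6, -1.3]
opening: 0.286
grasp_force: 30.0
```

```bash
python3 look.py .168 h; python3 go.py "[.625,.18,.10]"
```

```text
top [0.6215 0.1799] 0.004131547448070379 (158, 107, 35, 78)
scene [0.0185 0.2629] 0.20398630920287386 (123, 12, 48, 79)
5.85 pos [0.6245 0.1785 0.1721] off [0.0015 0.0007 0.0721] dr [-0.1   0.04 -0.07] F [ 0.35 -0.45 -1.6 ] 0.2951348469382047 29.999689925462008
```

View pics/scene_h.png

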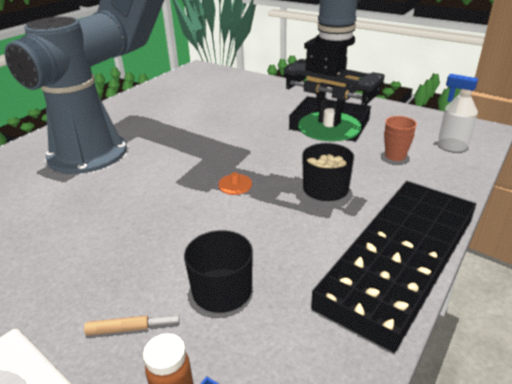

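View pics/top_h.png

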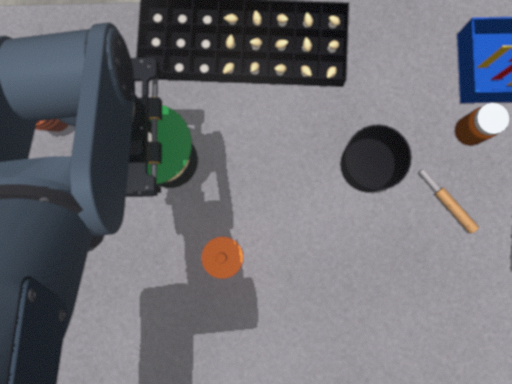

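The lid is held level over the clove tub, at scene (331,125) and half hidden at top (172,145). I'll measure both views against the tub estimate from the same camera.

Run:
```python
from h import *
for n,w4,lim in(("scene",(108,142,295,365),None),("top",(95,190,155,200),None)):
    im=cv2.imread(f"pics/{n}_h.png")[:,:,::-1].copy(); import pickle; c=pickle.load(open("d0.pkl","rb"))[n]; c["color"]=im
    H=hsv(c); w=np.zeros(H.shape[:2],bool); a,b,e,f=w4; w[a:b,e:f]=1
    k=blob(w&(H[...,0]>40)&(H[...,0]<90)&(H[...,1]>110)&(H[...,2]>40))
    hu=cv2.convexHull(k)[:,0]; print(cv2.boundingRect(k))
    for z in(.1675,):
        P=cast(c,hu,z)
        for thr in(-.02,.0):
            p=np.array([.6245,.1785])
            u=np.array([-1,0]) if n=="scene" else np.array([0,-1])
            if n=="scene": u=(p-(-c["R"].T@c["t"])[:2]);u=-u/np.linalg.norm(u); 
            sel=(P-p)@u>(thr if n=="scene" else .03)
            g=lambda q:np.hypot(*(P[sel]-q).T)-.066
            r=least_squares(g,p,loss="soft_l1",f_scale=.001).x
            print(n,z,sel.sum(),r.round(4),np.abs(g(r)).mean())
```

```text
(299, 112, 64, 29)
scene 0.1675 15 [0.6305 0.1754] 0.0010919281882729272
scene 0.1675 13 [0.6307 0.1753] 0.0011245207594404588
(158, 107, 35, 78)
top 0.1675 12 [0.6225 0.1798] 0.0008026736346522442
top 0.1675 12 [0.6225 0.1798] 0.0008026736346522442
```

Both views agree that the lid needs about −1 mm in x and +2.5 mm in y. Lowering with that correction.

>>> servo_tool([
  {"offset": [0.0025, -0.001, 0.005], "dr": [0, 0, 0]},
  {"offset": [0.0025, -0.001, 0.015], "dr": [0, 0, 0]},
  {"offset": [0.0025, -0.001, 0.027], "dr": [0, 0, 0]},
  {"offset": [0.0025, -0.001, 0.038], "dr": [0, 0, 0]},
  {"offset": [0.0025, -0.001, 0.047], "dr": [0, 0, 0]},
  {"offset": [0.0025, -0.001, 0.054], "dr": [0, 0, 0]},
  {"offset": [0.0025, -0.001, 0.06], "dr": [0, 0, 0]},
  {"offset": [0.0025, -0.001, 0.064], "dr": [0, 0, 0]},
  {"offset": [0.0025, -0.001, 0.066], "dr": [0, 0, 0]},
  {"offset": [0.0025, -0.001, 0.066], "dr": [0, 0, 0]},
  {"offset": [0.0025, -0.001, 0.066], "dr": [0, 0, 0]},
])

```text
time_s: 6.77
position: [0.6246, 0.1823, 0.1068]
tcp_rot: [[0.0, 1.0, 0.001], [1.0, -0.0, 0.0], [0.0, 0.001, -1.0]]
force: [-0.1, 1.1, -2.4]
opening: 0.291
grasp_force: 30.0
```

```bash
python3 go.py "[.6235,.181,.1005]"
python3 - <<'E'
from rig import viewer
import cv2
c=viewer.capture("scene");cv2.imwrite("pics/s2.png",cv2.resize(c["color"][60:220,260:420,::-1],(640,640))[:600])
E
```

```text
6.7667 pos [0.6246 0.1823 0.1068] off [-0.0013 -0.0011  0.0063] dr [ 0.04 -0.01 -0.  ] F [-0.07  1.12 -2.42] 0.29079818702480553 29.99979210086167
```

View pics/s2.png

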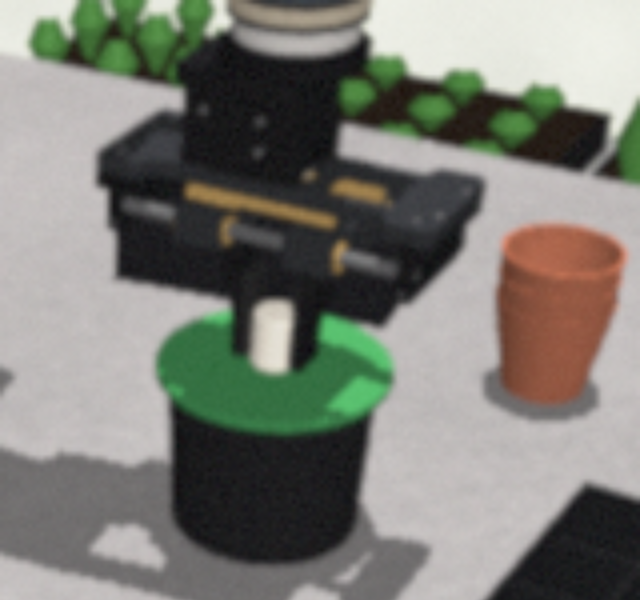

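The lid sits centred just above the tub: crop lid centre about (275,370), tub body 170–370. Now the last 6 mm, gently.

>>> servo_tool([
  {"offset": [0, 0, 0.001], "dr": [0, 0, 0]},
  {"offset": [0, 0, 0.002], "dr": [0, 0, 0]},
  {"offset": [0, 0, 0.003], "dr": [0, 0, 0]},
  {"offset": [0, 0, 0.004], "dr": [0, 0, 0]},
  {"offset": [0, 0, 0.005], "dr": [0, 0, 0]},
  {"offset": [0, 0, 0.005], "dr": [0, 0, 0]},
  {"offset": [0, 0, 0.005], "dr": [0, 0, 0]},
])

```text
time_s: 7.4
position: [0.6242, 0.1823, 0.1014]
tcp_rot: [[0.0, 1.0, -0.0], [1.0, -0.0, -0.0], [-0.0, -0.0, -1.0]]
force: [-0.1, 0.3, -1.8]
opening: 0.292
grasp_force: 30.0
```

>>> servo_tool([
  {"offset": [0, 0, 0.0005], "dr": [0, 0, 0]},
  {"offset": [0, 0, 0.001], "dr": [0, 0, 0]},
  {"offset": [0, 0, 0.001], "dr": [0, 0, 0]},
  {"offset": [0, 0, 0.001], "dr": [0, 0, 0]},
])

```text
time_s: 7.73
position: [0.6244, 0.1822, 0.1007]
tcp_rot: [[0.0, 1.0, 0.0], [1.0, -0.0, 0.0], [0.0, 0.0, -1.0]]
force: [-0.0, 0.0, -0.2]
opening: 0.293
grasp_force: 30.0
```

>>> servo_tool([
  {"offset": [0, 0, 0.0005], "dr": [0, 0, 0]},
  {"offset": [0, 0, 0.0005], "dr": [0, 0, 0]},
  {"offset": [0, 0, 0.0005], "dr": [0, 0, 0]},
])

```text
time_s: 7.98
position: [0.6244, 0.1823, 0.1007]
tcp_rot: [[0.0, 1.0, 0.0], [1.0, -0.0, 0.0], [0.0, 0.0, -1.0]]
force: [-1.6, -0.8, 3.8]
opening: 0.289
grasp_force: 30.0
```

The wrist force has gone positive, so the lid is seated. Releasing, then retreating straight up.

>>> servo_tool([
  {"offset": [0, 0, 0], "dr": [0, 0, 0]},
  {"offset": [0, 0, 0], "dr": [0, 0, 0]},
  {"offset": [0, 0, 0], "dr": [0, 0, 0]},
  {"offset": [0, 0, 0], "dr": [0, 0, 0]},
  {"offset": [0, 0, 0], "dr": [0, 0, 0]},
  {"offset": [0, 0, 0], "dr": [0, 0, 0]},
  {"offset": [0, 0, 0], "dr": [0, 0, 0]},
  {"offset": [0, 0, 0], "dr": [0, 0, 0]},
  {"offset": [0, 0, 0], "dr": [0, 0, 0]},
  {"offset": [0, 0, 0], "dr": [0, 0, 0]},
], gripper=-1)

```text
time_s: 8.82
position: [0.6243, 0.1822, 0.1]
tcp_rot: [[0.0, 1.0, 0.0], [1.0, -0.0, 0.0], [0.0, 0.0, -1.0]]
force: [-0.1, 0.4, 0.3]
opening: 0.948
grasp_force: 0.0
```

>>> servo_tool([
  {"offset": [0, 0, -0.01], "dr": [0, 0, 0]},
  {"offset": [0, 0, -0.025], "dr": [0, 0, 0]},
  {"offset": [0, 0, -0.045], "dr": [0, 0, 0]},
  {"offset": [0, 0, -0.065], "dr": [0, 0, 0]},
  {"offset": [0, 0, -0.085], "dr": [0, 0, 0]},
  {"offset": [0, 0, -0.105], "dr": [0, 0, 0]},
  {"offset": [0, 0, -0.12], "dr": [0, 0, 0]},
  {"offset": [0, 0, -0.13], "dr": [0, 0, 0]},
  {"offset": [0, 0, -0.13], "dr": [0, 0, 0]},
  {"offset": [0, 0, -0.13], "dr": [0, 0, 0]},
])

```text
time_s: 9.65
position: [0.6244, 0.1822, 0.2306]
tcp_rot: [[0.0, 1.0, 0.001], [1.0, -0.0, 0.0], [0.0, 0.001, -1.0]]
force: [0.3, 0.2, 0.2]
opening: 1.002
grasp_force: 0.0
```

Run:
```python
from rig import viewer
from h import *
c=viewer.capture("scene");cv2.imwrite("pics/s3.png",cv2.resize(c["color"][80:220,260:420,::-1],(640,560)))
H=hsv(c);w=np.zeros(H.shape[:2],bool);w[128:190,290:365]=1
k=blob(w&(H[...,0]>40)&(H[...,0]<90)&(H[...,1]>110)&(H[...,2]>40));print(cv2.boundingRect(k),circ(cast(c,cv2.convexHull(k)[:,0],.096),.066))
```

```text
(301, 141, 57, 31) (array([0.63187826, 0.17531694]), np.float64(0.0016257825015694497))
```

View pics/s3.png

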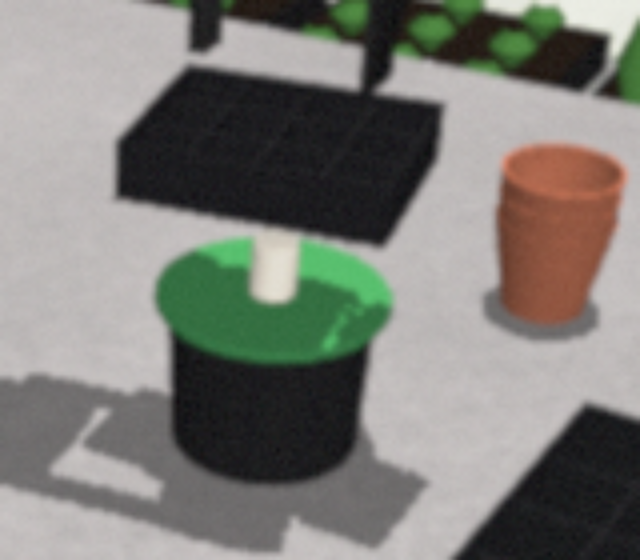

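The lid (crop centre about (274,300)) lies level on the tub and centred to about 4 mm, with the gripper clear above.

```bash
python3 -c "
from rig import ticket
print(ticket.hand_in())"
```

```text
the job is handed in; nothing more can be done
None
```

The green lid is on the clove tub, level and centred to about 4 mm by the last scene-camera picture; I let go of it, backed the gripper clear and handed in the job at about 10 s, with no verdict returned.

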